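# Feel out the over-stiff push switch

## Robot

A 7-joint arm with a two-finger parallel gripper is mounted at the origin on a cart in front of the work surface, level with it; the furniture and walls round the work are solid. World frame = base frame: x ahead of the robot, y to its left, z up, the work surface at z = 0. Lengths are in m, angles in rad, forces in N, time in s.
With the tool pointing down it reaches from about 0.35 to 0.9 m from the base axis. Payload 19.9 kg.
Tool frame: the origin (TCP) lies at the very end of the fingers, on their centre line; the grasp point (between the pads) lies 19 mm behind it (arm.grip_depth is the z of the grasp point in the tool frame, in m); z points along the fingers, y is the line along which they close (so a half turn about z gives the same grasp; the last joint's range is limited). The gripper opens to 85 mm and grips with 20 to 120 N. Pads are 22 mm wide; open, the fingers measure 114 mm over their backs; the gripper's body (76 mm by 85 mm) begins 54 mm behind the grasp point. The pads swing forward as they close: fully open they stand 13 mm farther back than shut.
Start: joints at [-1.327, 0.417, -0.01, 1.614, 0.005, 1.111, -0.053], TCP at [0.176, 0.6, 0.201] pointing down, gripper open.
Joint ranges: [-2.81, 2.81], [-0.39, 2.02], [-1.27, 1.25], [0.06, 2.57], [-1.19, 4.33], [0.19, 2], [-2.82, 2.82]. Speed limits (rad/s): [1.89, 1.89, 2.39, 2.39, 3.01, 3.01, 3.01].

## Interface

Orientations are given as a unit quaternion [w, x, y, z].
In Python, from station import arm, eyes, job gives the robot as it stands.
- The arm moves only by the tool apply_moves, never from a script. Its argument "motion" is a list of rows, each a list of 7 numbers: the turn, a rotation vector about the tool's x, y, z in rad, then the shift along the tool's x, y, z in cm, then the finger opening in cm, from 0 to 8.54. A call has 1 to 10 rows; each row is the pose to reach, as a shift and turn from the pose commanded when the call began, along the tool's axes at that moment; what a row does not reach only later rows make up. A row lasts 1/10 s, in which the tool goes at most 50 mm and 8.59 degrees, less where a joint would pass 70% of its speed; a pose out of reach is approached as far as the arm can. A call with a gripper value outside its range is refused whole. The fingers move at their own pace and stop on an object; the grip force is fixed at half the most. Time passes only in rows, so rows that repeat a pose let the fingers close. It gives the time, the measured TCP pose, the force, the opening and the grip force at its end, in the units of the state.
- arm.get_state(): the state, without advancing time (a new reading comes with each control period).
- eyes.get_image(name): name is "side" or "top"; returns a dict with "pixels" (400x640x3 uint8, blue, green, red), "fx", "fy", "cx", "cy" (pixels), "k1" (the pictures are not rectified: a ray, as slopes to the right and down, at radius r is drawn at 1 + k1 r^2 times it, then the intrinsics apply), "pose" (4x4, takes a point from camera to world coordinates). Camera axes: x right, y up, looking along -z (the intrinsics and any distortion apply to the point x, -y, -z); pixel columns grow to the right and rows downward; lengths in m; the calibration is good to about 2 mm. A picture is of the moment at which its call begins. There is no depth.
- job.hand_in(): hands the job in; it is judged then, once.
The state is a dict: "clock": time; "joints": joint angles; "qd": joint speeds; "effort": joint torques, N m; "tool_pos": TCP position; "tool_rot": TCP orientation; "ft_force": force on the tool from outside, world axes, zero at the start; "moment": the same for the moment, N m; "opening": finger opening in m; "finger_force": force on a finger pad.
Only numpy, scipy, OpenCV 4.12 (cv2) and the standard library are available. Lean on these libraries where they do the work, as an engineer would, in place of code of your own. Each camera call takes 0.05 s, during which the arm holds its last target. There are 200 camera calls.

## Task

One of the three green-capped latching push switches has far too stiff a spring. First press each cap once where it stands, slowly and gently, just until it clicks and stays down, never with more than about 20 N, feeling how hard each one is; then set the stiffest switch upright in the middle of the yellow tray and leave the other two, and everything else, where they stand.

Things in the scene. Friction and masses are not known exactly. Their poses are not given: they have to be found in the camera images.
- switch_a: One of three look-alike latching push switches: loose grey housing 44 x 44 mm, 36 mm high, black collar (41 mm wide) to 40 mm, round green cap (34 mm) on top; 0.3 kg. Origin: centre of its underside, z up, x and y square to its sides. Carry it by two opposite sides (44 mm wide), 20 to 30 mm above its underside. Its name tells neither its place nor its spring; nothing is marked on it.
- key_a_top (a point): Centre of the top of switch a's green cap, at rest 56 mm above the underside. A good switch needs a peak force of 5 to 8 N, an over-stiff one 11 to 15 N, felt only during its one press: a latched cap does not come up again.
- plunger_a (a joint): How far the plunger of switch a is in, m: 0 out, 0.0044 latched. The cap rides on it on rubber (4 N/mm, 3.9 mm, then solid). Pressing, the force rises by about 4 N a mm to the peak; there the plunger gives way, snaps past its middle at 0.0011 (the force drops to nothing: the click) and stays in for good, the cap 4.4 mm lower. Pressing on only squeezes the rubber against a hard stop.
- switch_b: One of three look-alike latching push switches: loose grey housing 44 x 44 mm, 36 mm high, black collar (41 mm wide) to 40 mm, round green cap (34 mm) on top; 0.3 kg. Origin: centre of its underside, z up, x and y square to its sides. Carry it by two opposite sides (44 mm wide), 20 to 30 mm above its underside. Its name tells neither its place nor its spring; nothing is marked on it.
- key_b_top (a point): Centre of the top of switch b's green cap, at rest 56 mm above the underside. A good switch needs a peak force of 5 to 8 N, an over-stiff one 11 to 15 N, felt only during its one press: a latched cap does not come up again.
- plunger_b (a joint): How far the plunger of switch b is in, m: 0 out, 0.0044 latched. The cap rides on it on rubber (4 N/mm, 3.9 mm, then solid). Pressing, the force rises by about 4 N a mm to the peak; there the plunger gives way, snaps past its middle at 0.0011 (the force drops to nothing: the click) and stays in for good, the cap 4.4 mm lower. Pressing on only squeezes the rubber against a hard stop.
- switch_c: One of three look-alike latching push switches: loose grey housing 44 x 44 mm, 36 mm high, black collar (41 mm wide) to 40 mm, round green cap (34 mm) on top; 0.3 kg. Origin: centre of its underside, z up, x and y square to its sides. Carry it by two opposite sides (44 mm wide), 20 to 30 mm above its underside. Its name tells neither its place nor its spring; nothing is marked on it.
- key_c_top (a point): Centre of the top of switch c's green cap, at rest 56 mm above the underside. A good switch needs a peak force of 5 to 8 N, an over-stiff one 11 to 15 N, felt only during its one press: a latched cap does not come up again.
- plunger_c (a joint): How far the plunger of switch c is in, m: 0 out, 0.0044 latched. The cap rides on it on rubber (4 N/mm, 3.9 mm, then solid). Pressing, the force rises by about 4 N a mm to the peak; there the plunger gives way, snaps past its middle at 0.0011 (the force drops to nothing: the click) and stays in for good, the cap 4.4 mm lower. Pressing on only squeezes the rubber against a hard stop.
- tray: Yellow square shallow tray with a dark mat, fixed on the table: 110 x 110 mm outside, walls 4 mm thick and 14 mm high, floor 4 mm above the table. Origin at the centre of its underside, axes along its sides.
- wax: Bystander: yellow wax block 36 x 55 x 23 mm, loose; origin at the centre of its underside.
- spool_near: Bystander: thread spool with tan thread, about 54 x 74 x 52 mm, loose; origin at the centre of its underside.
- tin_near: Bystander: round tin with yellow lid, 65 mm diameter, 31 mm high, loose; origin at the centre of its underside.

How it is judged:
On the way:
1. all three caps have been pressed until they clicked and stay latched (value of joint each of plunger_a, plunger_b, plunger_c above 0.0028 m), for 0.2 s.
At the end, for the whole second after the job is handed in: All three caps are latched down (pressed in more than 2.8 mm); the stiffest switch stands upright and at rest on the floor of the yellow tray, its centre within 32 mm of the tray's centre; the other two stand upright within 30 mm of where they started (all of step 1 and horizontal distance between switch_b and tray below 0.032 m and height (world z) of switch_b between 0.001 and 0.008 m and angle between each of switch_a, switch_b, switch_c's own z axis and vertical below 0.08 rad and linear speed of each of switch_a, switch_b, switch_c below 0.01 m/s and distance of each of switch_a, switch_c from where it was at the start of the episode below 0.03 m); the robot touches nothing.
It fails at once if a cap is pressed with more than 22 N (contact force between any of key_a, key_b, key_c and anything else above 22 N).
It fails at once if a good switch is lifted or shoved more than 40 mm (distance of any of switch_a, switch_c from where it was at the start of the episode above 0.04 m).
It fails at once if the stiff switch is carried off before every switch has been pressed until it clicked (distance of switch_b from where it was at the start of the episode above 0.04 m and value of joint any of plunger_a, plunger_b, plunger_c below 0.0028 m).
It fails at once if the wax block, spool or tin is moved more than 20 mm (distance of any of wax, spool_near, tin_near from where it was at the start of the episode above 0.02 m).
It also fails if it takes over 72 s, if anything falls off the work surface, if the arm or the gripper's body presses on something with over 40 N, if the wrist force passes 120 N, or if a joint passes its speed limit or range.

## Working session

There is one attempt and no reset: what is moved stays moved. The work goes in short steps, Python scripts to look and compute and a tool call to move; the robot and the scene stay as the last step left them, time stands still between calls to the robot, and variables do not carry over. Pictures are saved under pics/ and viewed, at most 11 in all, crops included, and the job is handed in when it is done.

Besides the shell and the picture viewer there is one more tool, called after "Request:" as name(argument=value, ...), one argument or row to a line, values as JSON. apply_moves: Moves the arm, as the interface text tells. Its arguments: {"type":"object","properties":{"motion":{"type":"array"}},"required":["motion"]}

```bash
mkdir -p pics
python3 - <<'E'
from station import arm,eyes,job
import cv2
print(arm.get_state(), arm.grip_depth)
for n in("top","side"):
    d=eyes.get_image(n); cv2.imwrite(f"pics/{n}0.png",d["pixels"]); print({k:v for k,v in d.items() if k!="pixels"})
E
```

```text
{'clock': 0.0, 'joints': array([-1.32651194,  0.41797557, -0.01032533,  1.61417955,  0.00470605,
        1.11067013, -0.05298573]), 'qd': array([ 1.94684141e-04, -9.19791476e-05, -4.30897686e-04,  2.09105539e-04,
        8.31987275e-04,  1.80782139e-03,  2.46416736e-03]), 'effort': array([ 7.99798254e-04, -8.64464092e+01,  6.78763893e-01, -4.34897196e+01,
        1.90171099e-02,  7.46581529e-03, -1.15222925e-06]), 'tool_pos': array([0.17608841, 0.59928682, 0.20075693]), 'tool_rot': array([-4.28008043e-05,  1.42383810e-01,  9.89811338e-01, -6.02819332e-04]), 'ft_force': array([-0.37731618,  0.61869661,  0.13573082]), 'moment': array([ 0.02334895, -0.04187527, -0.01009077]), 'finger_force': 0.0, 'opening': 0.08535342759434109} -0.0187
{'fx': 405.3253252356207, 'fy': 405.3253252356207, 'cx': 313.9606687416033, 'cy': 200.5798302028422, 'k1': 0.03325160947299122, 'pose': array([[-0.00926513,  0.98006983, -0.19843711,  0.33096704],
       [-0.99993592, -0.01037165, -0.00453748,  0.13175569],
       [-0.00650517,  0.19838235,  0.98010312,  0.90054195],
       [ 0.        ,  0.        ,  0.        ,  1.        ]])}
{'fx': 396.53904660706195, 'fy': 396.53904660706195, 'cx': 321.2796529560689, 'cy': 189.99764778160022, 'k1': 0.026179450208093136, 'pose': array([[ 0.9324178 ,  0.18561966, -0.31006837,  0.22814181],
       [-0.36131769,  0.49504392, -0.79017786, -0.52929103],
       [ 0.00682491,  0.84880908,  0.52865543,  0.53023293],
       [ 0.        ,  0.        ,  0.        ,  1.        ]])}
```

View pics/top0.png

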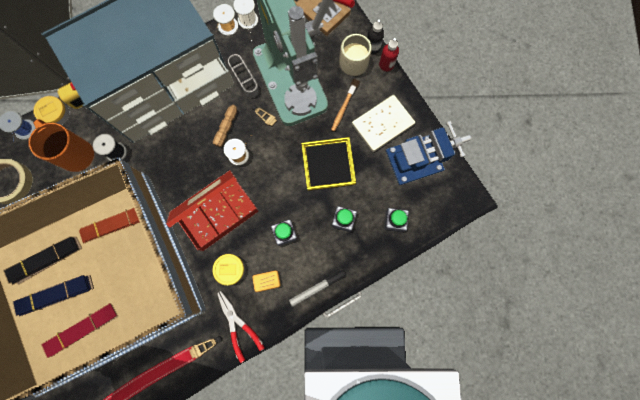

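View pics/side0.png

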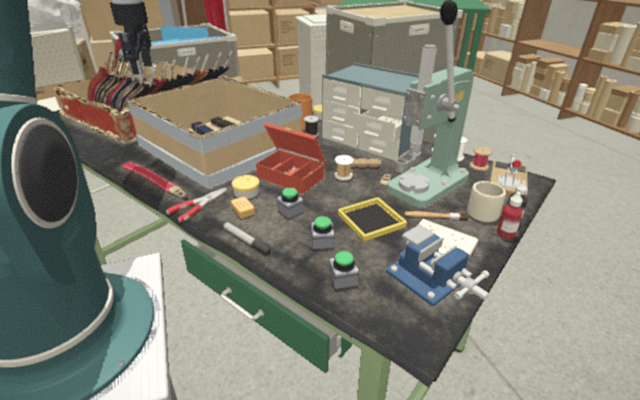

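The top view shows green caps at (284,231), (344,217) and (398,217), with the tray at (329,163). The wax is at (266,281), the tin at (228,269) and the spool at (235,152). The side view shows the same three switches at (290,195), (322,225) and (344,262).

```bash
cat > h.py <<'E'
import numpy as np,cv2
from scipy.spatial.transform import Rotation as R
def ray(d,u,v):
    K=np.array([[d["fx"],0,d["cx"]],[0,d["fy"],d["cy"]],[0,0,1]])
    p=cv2.undistortPoints(np.array([[[u,v]]],float),K,np.array([d["k1"],0,0,0]))[0,0]
    return d["pose"][:3,3], d["pose"][:3,:3]@np.array([p[0],-p[1],-1])
def plane(d,u,v,z):
    o,r=ray(d,u,v); return o+r*(z-o[2])/r[2]
def blobs(d,lo,hi,amin,amax):
    m=cv2.inRange(cv2.cvtColor(d["pixels"],cv2.COLOR_BGR2HSV),lo,hi)
    n,l,s,c=cv2.connectedComponentsWithStats(m)
    return [(c[i],s[i,4],l==i) for i in range(1,n) if amin<s[i,4]<amax]
def tri(a,b):
    (o,r),(p,q)=a,b
    t=np.linalg.lstsq(np.c_[r,-q],p-o,rcond=None)[0]
    x,y=o+r*t[0],p+q*t[1]; return (x+y)/2,np.linalg.norm(x-y)
def tool(p,st):  # world delta -> tool axes, cm
    w,x,y,z=st["tool_rot"]; return R.from_quat([x,y,z,w]).inv().apply(np.array(p)-st["tool_pos"])*100
E
python3 - <<'E'
from station import arm,eyes
from h import *
T=eyes.get_image("top");S=eyes.get_image("side")
G=((50,120,60),(75,255,255))
gt=sorted(blobs(T,*G,200,900),key=lambda b:b[0][0]); gs=sorted(blobs(S,*G,100,900),key=lambda b:b[0][0])
print([(b[0].round(1),b[1]) for b in gt],[(b[0].round(1),b[1]) for b in gs])
for a,b in zip(gt,gs):
    print(plane(T,*a[0],.053).round(4),plane(S,*b[0],.050).round(4),[np.round(q,4) for q in tri(ray(T,*a[0]),ray(S,*b[0]))])
for c,a,m in blobs(T,(22,120,100),(32,255,255),150,3000):
    pts=np.argwhere(m)[:,::-1].astype(np.float32); z=.014
    W=np.array([plane(T,*p,z)[:2] for p in pts],np.float32)*1000
    print("yellow",c.round(),a,cv2.minAreaRect(W))
def crop(d,b,n):
    o=[]
    for a in b:
        u,v=a[0].astype(int); o.append(cv2.resize(d["pixels"][v-22:v+30,u-26:u+26],(266,266),interpolation=cv2.INTER_CUBIC))
    return np.hstack(o)
cv2.imwrite("pics/crop.png",np.vstack([crop(T,gt,0),crop(S,gs,0)]))
E
```

```text
[(array([282.7, 230.6]), np.int32(206)), (array([344.4, 216.6]), np.int32(206)), (array([398.5, 217.5]), np.int32(206))] []
yellow [67. 93.] 255 ((769.5409545898438, 707.5230102539062), (53.343238830566406, 37.579978942871094), 41.798439025878906)
yellow [ 48. 108.] 578 ((734.756591796875, 749.699951171875), (63.40248107910156, 61.46939468383789), 68.5640869140625)
yellow [328. 161.] 758 ((598.146728515625, 102.87140655517578), (113.25206756591797, 112.75918579101562), 6.131477355957031)
yellow [228. 269.] 805 ((361.1564025878906, 323.62017822265625), (67.20635986328125, 65.77559661865234), 89.33846282958984)
yellow [265. 281.] 299 ((336.11248779296875, 241.21701049804688), (31.3970947265625, 50.13038635253906), 10.879463195800781)Traceback (most recent call last):
  File "<stdin>", line 18, in <module>
  File "<stdin>", line 17, in crop
    return _nx.concatenate(arrs, 1, dtype=dtype, casting=casting)
           ~~~~~~~~~~~~~~~^^^^^^^^^^^^^^^^^^^^^^^^^^^^^^^^^^^^^^^
ValueError: need at least one array to concatenate
```

Run:
```python
from station import arm,eyes
from h import *
T=eyes.get_image("top");S=eyes.get_image("side")
G=((50,90,40),(85,255,255))
gt=sorted([b for b in blobs(T,*G,150,900) if 190<b[0][1]<250],key=lambda b:b[0][0]); gs=sorted([b for b in blobs(S,*G,50,900) if 180<b[0][1]<275 and 275<b[0][0]<360],key=lambda b:b[0][0])
print([(b[0].round(1),b[1]) for b in gt],[(b[0].round(1),b[1]) for b in gs])
for a,b in zip(gt,gs):
    print(plane(T,*a[0],.053).round(4),plane(S,*b[0],.050).round(4),[np.round(q,4) for q in tri(ray(T,*a[0]),ray(S,*b[0]))])
# grey housings in top view: minAreaRect on the housing-top plane
g=cv2.cvtColor(T["pixels"],cv2.COLOR_BGR2HSV)
for a in gt:
    u,v=a[0].astype(int); W=[]
    for y in range(v-18,v+22):
        for x in range(u-20,u+20):
            h,s,val=g[y,x]
            if s<50 and val>95: W.append(plane(T,x,y,.036)[:2]*1000)
    print("housing",len(W),cv2.minAreaRect(np.array(W,np.float32)))
def crop(d,b):
    o=[]
    for a in b:
        u,v=a[0].astype(int); o.append(cv2.resize(d["pixels"][v-22:v+30,u-26:u+26],(266,266),interpolation=cv2.INTER_CUBIC))
    return np.hstack(o)
cv2.imwrite("pics/crop.png",np.vstack([crop(T,gt),crop(S,gs)]))
```

```text
[(array([282.8, 230.7]), np.int32(217)), (array([344.5, 216.6]), np.int32(212)), (array([398.7, 217.6]), np.int32(217))] [(array([289.1, 192.9]), np.int32(134)), (array([322.3, 222.4]), np.int32(173)), (array([343.7, 258.3]), np.int32(231))]
[0.4387 0.2018 0.053 ] [0.4372 0.2023 0.05  ] [array([0.4381, 0.2022, 0.05  ]), np.float64(0.0019)]
[0.4674 0.0714 0.053 ] [0.4669 0.0719 0.05  ] [array([0.4673, 0.0714, 0.0504]), np.float64(0.0011)]
[ 0.4641 -0.0427  0.053 ] [ 0.4637 -0.0418  0.05  ] [array([ 0.4638, -0.0429,  0.051 ]), np.float64(0.0013)]
housing 157 ((424.9922790527344, 212.38131713867188), (63.88489532470703, 72.45858764648438), 18.3388614654541)
housing 130 ((467.74908447265625, 71.39329528808594), (43.82853317260742, 43.30235290527344), 73.1902847290039)
housing 121 ((464.83795166015625, -42.72406005859375), (44.02847671508789, 42.6592903137207), 81.6281967163086)
```

View pics/crop.png

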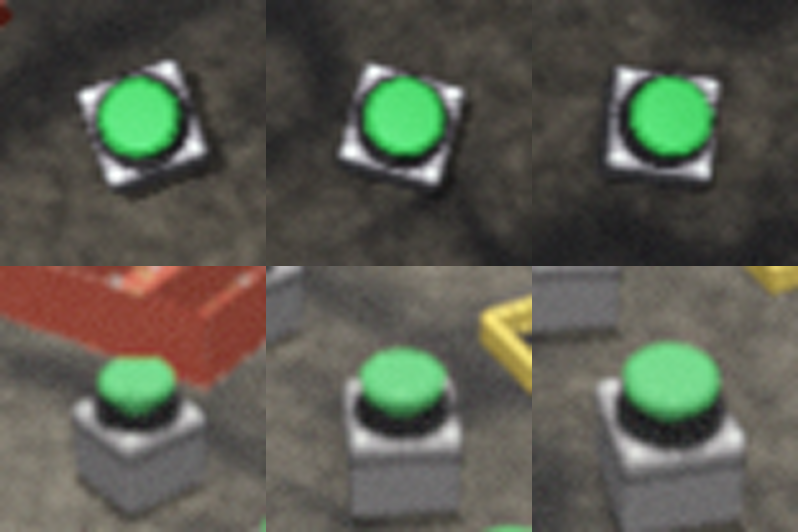

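The caps are at about (0.438,0.202), (0.467,0.071) and (0.464,-0.043). The triangulated heights of 50–51 mm fit the visible cap centre. The tray is at about (0.598,0.103), and its 113 mm measured size fits.

Run:
```python
from station import arm
from h import *
s=arm.get_state(); w,x,y,z=s["tool_rot"]; print(R.from_quat([x,y,z,w]).as_matrix().round(3))
for p in((.438,.202,.2),(.438,.202,.065)): print(tool(p,s).round(2))
```

```text
[[-0.959  0.282 -0.   ]
 [ 0.282  0.959 -0.   ]
 [-0.    -0.    -1.   ]]
[-36.33 -30.76   0.13]
[-36.33 -30.75  13.63]
```

Request:
apply_moves(
  motion=[
    [0, 0, 0, -3.63, -3.08, 0, 0],
    [0, 0, 0, -7.26, -6.16, 0, 0],
    [0, 0, 0, -10.9, -9.24, 0, 0],
    [0, 0, 0, -14.5, -12.3, 0, 0],
    [0, 0, 0, -18.2, -15.4, 0, 0],
    [0, 0, 0, -21.8, -18.5, 0, 0],
    [0, 0, 0, -25.4, -21.6, 0, 0],
    [0, 0, 0, -29.1, -24.6, 0, 0],
    [0, 0, 0, -32.7, -27.7, 0, 0],
    [0, 0, 0, -36.3, -30.8, 0, 0],
  ],
)

```text
clock: 1.3
tool_pos: [0.4384, 0.2, 0.2017]
tool_rot: [0.0, 0.142, 0.99, 0.0]
ft_force: [1.3, 0.6, -0.5]
opening: 0.0
finger_force: 0.0
```

Request:
apply_moves(
  motion=[
    [0, 0, 0, 0.05, 0.2, 3, 0],
    [0, 0, 0, 0.05, 0.2, 6, 0],
    [0, 0, 0, 0.05, 0.2, 9, 0],
    [0, 0, 0, 0.05, 0.2, 11.5, 0],
    [0, 0, 0, 0.05, 0.2, 12.8, 0],
    [0, 0, 0, 0.05, 0.2, 13.5, 0],
    [0, 0, 0, 0.05, 0.2, 13.6, 0],
    [0, 0, 0, 0.05, 0.2, 13.6, 0],
    [0, 0, 0, 0.05, 0.2, 13.6, 0],
    [0, 0, 0, 0.05, 0.2, 13.6, 0],
  ],
)

```text
clock: 2.3
tool_pos: [0.4381, 0.2041, 0.0661]
tool_rot: [0.0, 0.142, 0.99, 0.0]
ft_force: [0.1, -0.3, 0.3]
opening: 0.0001
finger_force: 0.0
```

Run:
```python
from station import arm,eyes
from h import *
print(arm.get_state()["tool_pos"],arm.get_state()["ft_force"])
S=eyes.get_image("side")["pixels"][120:280,200:400];T=eyes.get_image("top")["pixels"][140:300,200:400]
cv2.imwrite("pics/c1.png",cv2.resize(np.hstack([S,T]),(800,320)))
```

```text
[0.43811997 0.20411427 0.06611618] [ 0.11880092 -0.29186453  0.26130401]
```

View pics/c1.png

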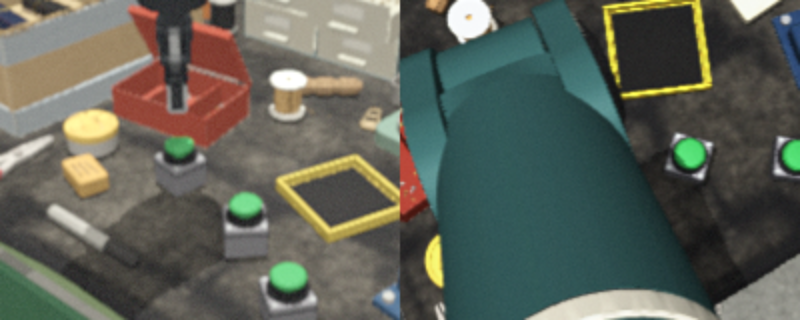

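In the side crop the closed fingertips stand just above the first cap at (177,140), centred. I'm descending to just above contact.

Request:
apply_moves(
  motion=[
    [0, 0, 0, -0.05, -0.2, 0.3, 0],
    [0, 0, 0, -0.05, -0.2, 0.5, 0],
    [0, 0, 0, -0.05, -0.2, 0.7, 0],
    [0, 0, 0, -0.05, -0.2, 0.8, 0],
    [0, 0, 0, -0.05, -0.2, 0.85, 0],
    [0, 0, 0, -0.05, -0.2, 0.9, 0],
    [0, 0, 0, -0.05, -0.2, 0.92, 0],
    [0, 0, 0, -0.05, -0.2, 0.94, 0],
    [0, 0, 0, -0.05, -0.2, 0.96, 0],
    [0, 0, 0, -0.05, -0.2, 0.96, 0],
  ],
)

```text
clock: 3.4
tool_pos: [0.4376, 0.2018, 0.0558]
tool_rot: [0.0, 0.142, 0.99, -0.0]
ft_force: [0.1, 0.8, 0.1]
opening: 0.0002
finger_force: 0.0
```

Request:
apply_moves(
  motion=[
    [0, 0, 0, 0, 0, 0.03, 0],
    [0, 0, 0, 0, 0, 0.06, 0],
    [0, 0, 0, 0, 0, 0.09, 0],
    [0, 0, 0, 0, 0, 0.12, 0],
    [0, 0, 0, 0, 0, 0.12, 0],
  ],
)

```text
clock: 3.9
tool_pos: [0.4376, 0.2018, 0.0546]
tool_rot: [0.0, 0.142, 0.99, -0.0]
ft_force: [0.2, -0.6, -0.1]
opening: 0.0002
finger_force: 0.0
```

Request:
apply_moves(
  motion=[
    [0, 0, 0, 0, 0, 0.03, 0],
    [0, 0, 0, 0, 0, 0.06, 0],
    [0, 0, 0, 0, 0, 0.06, 0],
  ],
)

```text
clock: 4.2
tool_pos: [0.4376, 0.2018, 0.054]
tool_rot: [-0.0, 0.142, 0.99, -0.0]
ft_force: [0.1, -0.1, 0.5]
opening: -0.0002
finger_force: 0.0
```

Request:
apply_moves(
  motion=[
    [0, 0, 0, 0, 0, 0.03, 0],
    [0, 0, 0, 0, 0, 0.06, 0],
    [0, 0, 0, 0, 0, 0.06, 0],
  ],
)

```text
clock: 4.5
tool_pos: [0.4376, 0.2018, 0.0534]
tool_rot: [-0.0, 0.142, 0.99, -0.0]
ft_force: [0.2, 0.6, -0.7]
opening: 0.0003
finger_force: 0.0
```

Request:
apply_moves(
  motion=[
    [0, 0, 0, 0, 0, 0.03, 0],
    [0, 0, 0, 0, 0, 0.06, 0],
    [0, 0, 0, 0, 0, 0.06, 0],
  ],
)

```text
clock: 4.8
tool_pos: [0.4376, 0.2018, 0.0528]
tool_rot: [0.0, 0.142, 0.99, -0.0]
ft_force: [0.7, -0.1, -0.0]
opening: 0.0001
finger_force: 0.0
```

Request:
apply_moves(
  motion=[
    [0, 0, 0, 0, 0, 0.03, 0],
    [0, 0, 0, 0, 0, 0.06, 0],
    [0, 0, 0, 0, 0, 0.06, 0],
  ],
)

```text
clock: 5.1
tool_pos: [0.4376, 0.2018, 0.0522]
tool_rot: [-0.0, 0.142, 0.99, -0.0]
ft_force: [-0.9, -0.4, -0.0]
opening: -0.0001
finger_force: 0.0
```

Request:
apply_moves(
  motion=[
    [0, 0, 0, 0, 0, 0.03, 0],
    [0, 0, 0, 0, 0, 0.06, 0],
    [0, 0, 0, 0, 0, 0.06, 0],
  ],
)

```text
clock: 5.4
tool_pos: [0.4376, 0.2017, 0.0516]
tool_rot: [-0.0, 0.142, 0.99, -0.0]
ft_force: [-0.5, 0.5, -0.4]
opening: -0.0001
finger_force: 0.0
```

Run:
```python
from station import arm,eyes
from h import *
S=eyes.get_image("side")
for b in blobs(S,(50,90,40),(85,255,255),30,900):
    if 180<b[0][1]<275 and 275<b[0][0]<360: print(b[0].round(1),b[1],np.where(b[2].any(1))[0][[0,-1]])
cv2.imwrite("pics/c2.png",cv2.resize(S["pixels"][150:250,230:330],(500,500),interpolation=cv2.INTER_CUBIC))
```

```text
[289.3 193.3] 122 [189 199]
[322.3 222.5] 172 [216 229]
[343.7 258.4] 232 [251 266]
```

View pics/c2.png

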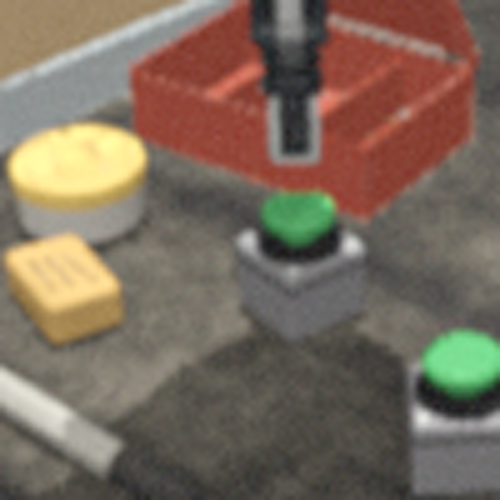

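The crop shows the fingertip still above the first cap: the tip's end is at crop (295,162) and the cap top at about (298,200). So the cap is unpressed. I'll project the TCP to see how large the offset is.

```bash
cat >> h.py <<'E'
def proj(d,p):
    c=d["pose"][:3,:3].T@(np.array(p)-d["pose"][:3,3]); a=np.array([c[0],-c[1]])/-c[2]
    return a*(1+d["k1"]*a@a)*d["fx"]+[d["cx"],d["cy"]]
E
python3 - <<'E'
from station import arm,eyes
from h import *
S=eyes.get_image("side"); t=arm.get_state()["tool_pos"]
print(t,proj(S,t)); 
for z in(.01,.02,.03): print(z,proj(S,t+[0,0,z]))
print("cap top",proj(S,[.438,.202,.056]))
E
```

```text
[0.43761833 0.20178123 0.05159359] [289.35485381 192.4231597 ]
0.01 [289.1956707  188.65665525]
0.02 [289.03443043 184.84512437]
0.03 [288.87109072 180.9876984 ]
cap top [289.41829732 190.68921657]
```

Request:
apply_moves(
  motion=[
    [0, 0, 0, 0, 0, 0.1, 0],
    [0, 0, 0, 0, 0, 0.2, 0],
    [0, 0, 0, 0, 0, 0.3, 0],
    [0, 0, 0, 0, 0, 0.4, 0],
    [0, 0, 0, 0, 0, 0.5, 0],
    [0, 0, 0, 0, 0, 0.6, 0],
    [0, 0, 0, 0, 0, 0.6, 0],
  ],
)

```text
clock: 6.2
tool_pos: [0.4376, 0.2017, 0.0455]
tool_rot: [-0.0, 0.142, 0.99, -0.0]
ft_force: [0.6, -0.4, 0.7]
opening: 0.0001
finger_force: 0.0
```

Run:
```python
from station import arm,eyes
from h import *
S=eyes.get_image("side");T=eyes.get_image("top")
s=arm.get_state();print(s["tool_pos"],s["opening"],s["effort"].round(2))
a=cv2.resize(S["pixels"][150:210,260:320],(480,480),interpolation=cv2.INTER_CUBIC)
cv2.imwrite("pics/c3.png",a)
```

```text
[0.43761929 0.20176114 0.04558133] 8.962066538712781e-05 [ 1.000e-02 -6.886e+01  4.440e+00 -2.961e+01  1.000e-02 -1.000e-02
  0.000e+00]
```

View pics/c3.png

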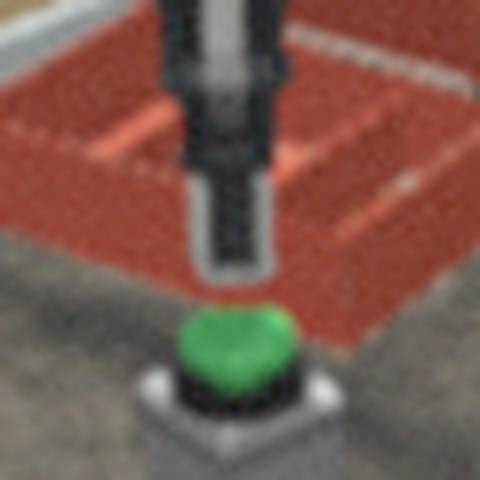

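The tip's end is at image row 185 and the cap's far edge at row 188, so roughly 10–15 mm remain. The real tip must be well above the reported TCP, so contact will be my reference.

Request:
apply_moves(
  motion=[
    [0, 0, 0, 0, 0, 0.1, 0],
    [0, 0, 0, 0, 0, 0.2, 0],
    [0, 0, 0, 0, 0, 0.3, 0],
    [0, 0, 0, 0, 0, 0.4, 0],
    [0, 0, 0, 0, 0, 0.5, 0],
    [0, 0, 0, 0, 0, 0.6, 0],
    [0, 0, 0, 0, 0, 0.6, 0],
  ],
)

```text
clock: 7.0
tool_pos: [0.4376, 0.2017, 0.0394]
tool_rot: [-0.0, 0.142, 0.99, -0.0]
ft_force: [-0.3, -0.3, 0.5]
opening: -0.0002
finger_force: 0.0
```

Run:
```python
from station import arm,eyes
from h import *
S=eyes.get_image("side");T=eyes.get_image("top")
for b in blobs(S,(50,90,40),(85,255,255),30,900):
    if 180<b[0][1]<275 and 275<b[0][0]<360: print(b[0].round(1),b[1],np.where(b[2].any(1))[0][[0,-1]])
print(S["pixels"][178:194,289].tolist())
a=cv2.resize(S["pixels"][150:210,260:320],(480,480),interpolation=cv2.INTER_CUBIC)
cv2.imwrite("pics/c4.png",a)
```

```text
[289.1 193.4] 124 [189 199]
[322.3 222.5] 173 [216 229]
[343.7 258.4] 233 [251 266]
[[53, 53, 52], [52, 51, 48], [50, 45, 49], [49, 53, 49], [54, 51, 48], [49, 45, 46], [57, 56, 55], [91, 93, 89], [129, 130, 137], [120, 126, 149], [85, 127, 127], [87, 144, 85], [92, 151, 71], [90, 149, 72], [93, 151, 76], [91, 152, 74]]
```

Request:
apply_moves(
  motion=[
    [0, 0, 0, 0, 0, 0.1, 0],
    [0, 0, 0, 0, 0, 0.2, 0],
    [0, 0, 0, 0, 0, 0.25, 0],
    [0, 0, 0, 0, 0, 0.3, 0],
    [0, 0, 0, 0, 0, 0.3, 0],
  ],
)

```text
clock: 7.6
tool_pos: [0.4376, 0.2018, 0.0365]
tool_rot: [-0.0, 0.142, 0.99, -0.0]
ft_force: [0.8, 0.2, 0.3]
opening: -0.0001
finger_force: 0.0
```

Request:
apply_moves(
  motion=[
    [0, 0, 0, 0, 0, 0.05, 0],
    [0, 0, 0, 0, 0, 0.1, 0],
    [0, 0, 0, 0, 0, 0.1, 0],
  ],
)

```text
clock: 7.9
tool_pos: [0.4376, 0.2018, 0.0355]
tool_rot: [-0.0, 0.142, 0.99, -0.0]
ft_force: [-0.4, -0.0, 1.1]
opening: 0.0
finger_force: 0.0
```

Request:
apply_moves(
  motion=[
    [0, 0, 0, 0, 0, 0.05, 0],
    [0, 0, 0, 0, 0, 0.1, 0],
    [0, 0, 0, 0, 0, 0.1, 0],
  ],
)

```text
clock: 8.2
tool_pos: [0.4376, 0.2017, 0.0345]
tool_rot: [-0.0, 0.142, 0.99, -0.0]
ft_force: [0.0, 1.0, -0.3]
opening: 0.0001
finger_force: 0.0
```

Request:
apply_moves(
  motion=[
    [0, 0, 0, 0, 0, 0.05, 0],
    [0, 0, 0, 0, 0, 0.1, 0],
    [0, 0, 0, 0, 0, 0.1, 0],
  ],
)

```text
clock: 8.5
tool_pos: [0.4376, 0.2017, 0.0335]
tool_rot: [-0.0, 0.142, 0.99, -0.0]
ft_force: [-0.9, -0.2, 0.3]
opening: -0.0
finger_force: 0.0
```

Request:
apply_moves(
  motion=[
    [0, 0, 0, 0, 0, 0.05, 0],
    [0, 0, 0, 0, 0, 0.1, 0],
    [0, 0, 0, 0, 0, 0.1, 0],
  ],
)

```text
clock: 8.8
tool_pos: [0.4376, 0.2018, 0.0325]
tool_rot: [-0.0, 0.142, 0.99, -0.0]
ft_force: [-0.2, -0.5, 0.1]
opening: 0.0003
finger_force: 0.0
```

Run:
```python
from station import arm,eyes
from h import *
S=eyes.get_image("side")
for b in blobs(S,(50,90,40),(85,255,255),30,900):
    if 180<b[0][1]<215 and 275<b[0][0]<360: print(b[0].round(1),b[1],np.where(b[2].any(1))[0][[0,-1]])
print(S["pixels"][180:198,289].tolist())
a=cv2.resize(S["pixels"][150:210,260:320],(480,480),interpolation=cv2.INTER_CUBIC)
cv2.imwrite("pics/c5.png",a)
```

```text
[289.2 194. ] 103 [190 199]
[[50, 53, 49], [50, 48, 50], [57, 58, 57], [46, 43, 41], [49, 44, 40], [46, 46, 42], [47, 43, 45], [64, 66, 64], [101, 106, 103], [124, 140, 122], [105, 147, 96], [95, 152, 80], [85, 148, 68], [94, 154, 77], [98, 161, 82], [102, 167, 84], [95, 153, 78], [81, 137, 66]]
```

View pics/c5.png

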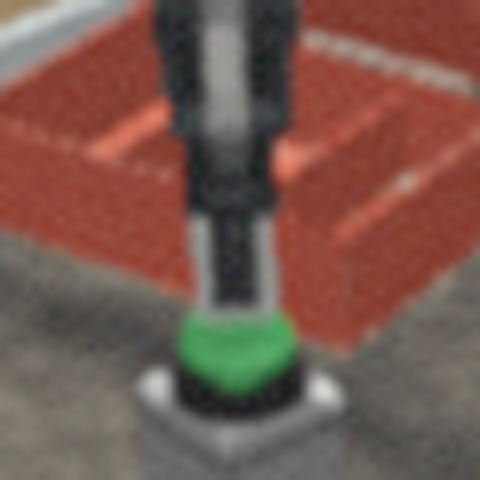

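The tip's lower edge is now at image row ~190, overlapping the cap's top face, whose centre projects at 190.7. Contact should come within a few millimetres.

Request:
apply_moves(
  motion=[
    [0, 0, 0, 0, 0, 0.05, 0],
    [0, 0, 0, 0, 0, 0.1, 0],
    [0, 0, 0, 0, 0, 0.1, 0],
  ],
)

```text
clock: 9.15
tool_pos: [0.4376, 0.2018, 0.0315]
tool_rot: [-0.0, 0.142, 0.99, -0.0]
ft_force: [0.4, 1.0, 0.1]
opening: 0.0003
finger_force: 0.0
```

Request:
apply_moves(
  motion=[
    [0, 0, 0, 0, 0, 0.05, 0],
    [0, 0, 0, 0, 0, 0.1, 0],
    [0, 0, 0, 0, 0, 0.1, 0],
  ],
)

```text
clock: 9.45
tool_pos: [0.4376, 0.2018, 0.0305]
tool_rot: [-0.0, 0.142, 0.99, -0.0]
ft_force: [-0.1, 0.6, -0.2]
opening: -0.0001
finger_force: 0.0
```

Request:
apply_moves(
  motion=[
    [0, 0, 0, 0, 0, 0.05, 0],
    [0, 0, 0, 0, 0, 0.1, 0],
    [0, 0, 0, 0, 0, 0.1, 0],
  ],
)

```text
clock: 9.75
tool_pos: [0.4376, 0.2018, 0.0295]
tool_rot: [-0.0, 0.142, 0.99, -0.0]
ft_force: [-0.9, 0.5, -0.2]
opening: 0.0003
finger_force: 0.0
```

Run:
```python
from station import arm,eyes
from h import *
S=eyes.get_image("side");s=arm.get_state()
print(s["effort"].round(2),s["ft_force"].round(2),s["moment"].round(3))
for b in blobs(S,(50,90,40),(85,255,255),30,900):
    if 180<b[0][1]<215 and 275<b[0][0]<360: print(b[0].round(1),b[1],np.where(b[2].any(1))[0][[0,-1]])
for r in range(184,206): print(r,S["pixels"][r,[282,289,296]].tolist())
```

```text
[-0.000e+00 -7.051e+01  4.600e+00 -2.823e+01  1.000e-02 -2.000e-02
  1.000e-02] [-0.12 -0.3  -0.47] [-0.025 -0.016 -0.036]
[289.3 194.3] 93 [190 199]
184 [[45, 61, 148], [49, 47, 49], [45, 63, 148]]
185 [[66, 78, 154], [44, 42, 40], [51, 66, 151]]
186 [[81, 94, 146], [52, 48, 49], [50, 64, 148]]
187 [[91, 102, 124], [47, 45, 47], [50, 64, 152]]
188 [[96, 100, 104], [59, 57, 58], [50, 66, 150]]
189 [[87, 93, 93], [91, 92, 91], [58, 89, 147]]
190 [[82, 99, 87], [119, 133, 116], [71, 117, 129]]
191 [[81, 107, 81], [118, 152, 111], [89, 140, 116]]
192 [[81, 117, 78], [94, 148, 77], [94, 146, 103]]
193 [[76, 113, 70], [87, 152, 71], [86, 137, 82]]
194 [[65, 94, 62], [98, 159, 79], [75, 110, 67]]
195 [[63, 76, 59], [104, 166, 88], [53, 76, 47]]
196 [[55, 55, 54], [95, 154, 80], [38, 43, 37]]
197 [[52, 51, 56], [82, 136, 69], [44, 43, 42]]
198 [[50, 45, 47], [66, 111, 56], [42, 42, 39]]
199 [[59, 59, 58], [56, 76, 50], [36, 38, 38]]
200 [[66, 65, 65], [39, 35, 35], [73, 74, 74]]
201 [[103, 101, 101], [33, 37, 37], [107, 105, 104]]
202 [[113, 110, 113], [66, 67, 67], [128, 128, 129]]
203 [[105, 104, 106], [123, 125, 122], [115, 113, 114]]
204 [[95, 94, 95], [139, 139, 139], [98, 99, 100]]
205 [[93, 91, 93], [129, 131, 131], [93, 91, 93]]
```

Request:
apply_moves(
  motion=[
    [0, 0, 0, 0, 0, 0.05, 0],
    [0, 0, 0, 0, 0, 0.1, 0],
    [0, 0, 0, 0, 0, 0.1, 0],
  ],
)

```text
clock: 10.1
tool_pos: [0.4376, 0.2018, 0.0285]
tool_rot: [-0.0, 0.142, 0.99, -0.0]
ft_force: [0.5, 0.4, -0.2]
opening: 0.0001
finger_force: 0.0
```

Request:
apply_moves(
  motion=[
    [0, 0, 0, 0, 0, 0.05, 0],
    [0, 0, 0, 0, 0, 0.1, 0],
    [0, 0, 0, 0, 0, 0.1, 0],
  ],
)

```text
clock: 10.4
tool_pos: [0.4376, 0.2018, 0.0275]
tool_rot: [-0.0, 0.142, 0.99, -0.0]
ft_force: [1.0, 0.3, -0.6]
opening: -0.0003
finger_force: 0.0
```

Request:
apply_moves(
  motion=[
    [0, 0, 0, 0, 0, 0.05, 0],
    [0, 0, 0, 0, 0, 0.1, 0],
    [0, 0, 0, 0, 0, 0.1, 0],
  ],
)

```text
clock: 10.7
tool_pos: [0.4376, 0.2018, 0.0265]
tool_rot: [-0.0, 0.142, 0.99, -0.0]
ft_force: [0.1, 0.1, 0.6]
opening: 0.0001
finger_force: 0.0
```

```bash
cat > chk.py <<'E'
from station import arm,eyes
from h import *
S=eyes.get_image("side");s=arm.get_state()
print(s["clock"],s["tool_pos"].round(4),s["ft_force"].round(2))
for b in blobs(S,(50,90,40),(85,255,255),30,900):
    if 180<b[0][1]<275 and 275<b[0][0]<360: print(b[0].round(1),b[1],np.where(b[2].any(1))[0][[0,-1]])
E
python3 chk.py
```

```text
10.75 [0.4376 0.2017 0.0266] [-0.11 -0.33 -0.97]
[289.4 194.7] 81 [190 199]
[322.2 222.4] 170 [216 229]
[343.6 258.4] 229 [251 266]
```

Request:
apply_moves(
  motion=[
    [0, 0, 0, 0, 0, 0.05, 0],
    [0, 0, 0, 0, 0, 0.1, 0],
    [0, 0, 0, 0, 0, 0.1, 0],
  ],
)

```text
clock: 11.05
tool_pos: [0.4377, 0.2018, 0.0256]
tool_rot: [0.0, 0.142, 0.99, -0.0]
ft_force: [-0.5, -0.0, 1.6]
opening: 0.0001
finger_force: 0.9
```

Request:
apply_moves(
  motion=[
    [0, 0, 0, 0, 0, 0.05, 0],
    [0, 0, 0, 0, 0, 0.1, 0],
    [0, 0, 0, 0, 0, 0.1, 0],
  ],
)

```text
clock: 11.35
tool_pos: [0.4377, 0.2018, 0.0247]
tool_rot: [0.0, 0.142, 0.99, 0.0]
ft_force: [-1.0, -1.2, 5.2]
opening: 0.0003
finger_force: 2.6
```

```bash
cat >> chk.py <<'E'
a=cv2.resize(S["pixels"][160:220,260:320],(480,480),interpolation=cv2.INTER_CUBIC)
cv2.imwrite("pics/c6.png",a)
E
python3 chk.py
```

```text
11.4 [0.4377 0.2018 0.0247] [-0.49  0.16  5.35]
[289.3 195.1] 78 [191 199]
[322.2 222.5] 173 [216 229]
[343.7 258.4] 233 [251 266]
```

View pics/c6.png

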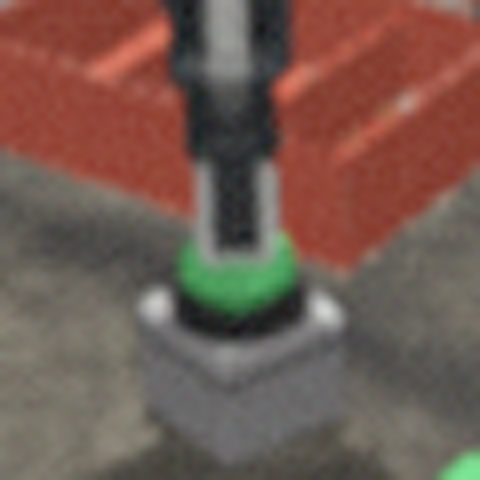

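Contact came at reported z ≈ 0.0260 with the force rising 4 N/mm. That means the real fingertip is 30 mm above the reported TCP. In the picture the tip sits centred on the cap, with its end at crop (237,262).

Request:
apply_moves(
  motion=[
    [0, 0, 0, 0, 0, 0.02, 0],
    [0, 0, 0, 0, 0, 0.04, 0],
    [0, 0, 0, 0, 0, 0.05, 0],
    [0, 0, 0, 0, 0, 0.05, 0],
  ],
)

```text
clock: 11.8
tool_pos: [0.4375, 0.2017, 0.024]
tool_rot: [-0.0, 0.142, 0.99, -0.0]
ft_force: [-0.1, 0.2, -0.2]
opening: 0.0001
finger_force: 0.0
```

Request:
apply_moves(
  motion=[
    [0, 0, 0, 0, 0, 0.02, 0],
    [0, 0, 0, 0, 0, 0.04, 0],
    [0, 0, 0, 0, 0, 0.06, 0],
    [0, 0, 0, 0, 0, 0.06, 0],
  ],
)

```text
clock: 12.2
tool_pos: [0.4376, 0.2017, 0.0235]
tool_rot: [-0.0, 0.142, 0.99, -0.0]
ft_force: [0.4, -0.0, -0.7]
opening: -0.0007
finger_force: 0.0
```

Switch 1 clicked between 5.3 and 8 N, so it is good. On to switch 2, where contact should come near reported z = 0.026.

Request:
apply_moves(
  motion=[
    [0, 0, 0, 0, 0, -2, 0],
    [0, 0, 0, 0, 0, -4, 0],
    [0, 0, 0, -2.2, -3.9, -4, 0],
    [0, 0, 0, -4.3, -7.8, -4, 0],
    [0, 0, 0, -6.5, -11.7, -4, 0],
    [0, 0, 0, -6.5, -11.7, -4, 0],
    [0, 0, 0, -6.5, -11.7, -2.5, 0],
    [0, 0, 0, -6.5, -11.7, -1.2, 0],
    [0, 0, 0, -6.5, -11.7, -0.6, 0],
    [0, 0, 0, -6.5, -11.7, -0.5, 0],
  ],
)

```text
clock: 13.2
tool_pos: [0.4664, 0.0713, 0.0277]
tool_rot: [-0.001, 0.142, 0.99, -0.0]
ft_force: [-0.0, -1.0, 0.3]
opening: 0.0001
finger_force: 0.0
```

Request:
apply_moves(
  motion=[
    [0, 0, 0, 0, 0, 0.05, 0],
    [0, 0, 0, 0, 0, 0.1, 0],
    [0, 0, 0, 0, 0, 0.15, 0],
    [0, 0, 0, 0, 0, 0.15, 0],
  ],
)

```text
clock: 13.6
tool_pos: [0.4671, 0.0713, 0.0272]
tool_rot: [0.0, 0.142, 0.99, 0.0]
ft_force: [-0.1, -0.3, -0.2]
opening: -0.0002
finger_force: 0.0
```

```bash
sed -i 's/160:220,260:320/190:250,292:352/;s/c6/c7/' chk.py; python3 chk.py
```

```text
13.65 [0.4671 0.0712 0.0272] [-0.21 -0.44  0.75]
[289.1 194.4] 127 [190 199]
[322.1 224.5] 109 [219 229]
[343.6 258.5] 226 [251 266]
```

View pics/c7.png

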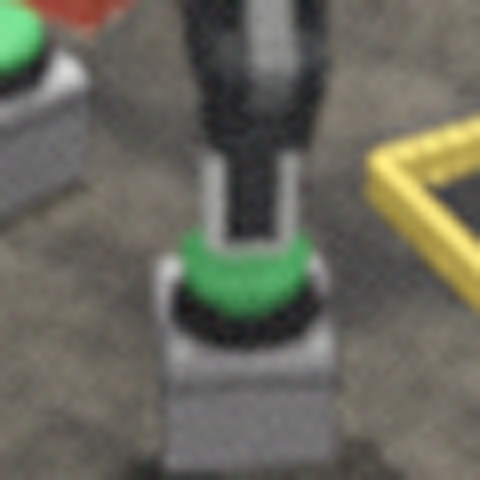

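The tip is centred over switch 2 at crop (248,250). Switch 1's cap now sits lower (row 194.4 against 192.9), so it is latched. Pressing switch 2.

Request:
apply_moves(
  motion=[
    [0, 0, 0, 0, 0, 0.05, 0],
    [0, 0, 0, 0, 0, 0.1, 0],
    [0, 0, 0, 0, 0, 0.15, 0],
    [0, 0, 0, 0, 0, 0.2, 0],
    [0, 0, 0, 0, 0, 0.23, 0],
    [0, 0, 0, 0, 0, 0.23, 0],
  ],
)

```text
clock: 14.25
tool_pos: [0.4671, 0.0712, 0.0248]
tool_rot: [0.0, 0.142, 0.99, -0.0]
ft_force: [-0.3, 0.1, 4.7]
opening: -0.0
finger_force: 2.4
```

Request:
apply_moves(
  motion=[
    [0, 0, 0, 0, 0, 0.03, 0],
    [0, 0, 0, 0, 0, 0.06, 0],
    [0, 0, 0, 0, 0, 0.06, 0],
  ],
)

```text
clock: 14.55
tool_pos: [0.4669, 0.0711, 0.024]
tool_rot: [-0.0, 0.142, 0.99, -0.0]
ft_force: [-0.6, -0.1, 0.4]
opening: 0.0
finger_force: 0.0
```

Request:
apply_moves(
  motion=[
    [0, 0, 0, 0, 0, 0.03, 0],
    [0, 0, 0, 0, 0, 0.06, 0],
    [0, 0, 0, 0, 0, 0.06, 0],
  ],
)

```text
clock: 14.85
tool_pos: [0.4669, 0.0711, 0.0234]
tool_rot: [-0.0, 0.142, 0.99, -0.0]
ft_force: [0.5, -0.0, -0.1]
opening: 0.0003
finger_force: 0.0
```

Switch 2 clicked between 5 and 7.5 N, so it is good. Switch 3 next.

Request:
apply_moves(
  motion=[
    [0, 0, 0, 0, 0, -2, 0],
    [0, 0, 0, 0, 0, -4, 0],
    [0, 0, 0, -1, -3.7, -4, 0],
    [0, 0, 0, -2, -7.4, -4, 0],
    [0, 0, 0, -2.9, -11.0, -4, 0],
    [0, 0, 0, -2.9, -11.0, -4, 0],
    [0, 0, 0, -2.9, -11.0, -2.5, 0],
    [0, 0, 0, -2.9, -11.0, -1.2, 0],
    [0, 0, 0, -2.9, -11.0, -0.6, 0],
    [0, 0, 0, -2.9, -11.0, -0.5, 0],
  ],
)

```text
clock: 15.85
tool_pos: [0.4633, -0.0422, 0.0277]
tool_rot: [-0.001, 0.142, 0.99, -0.0]
ft_force: [0.3, -0.7, 0.7]
opening: -0.0002
finger_force: 0.0
```

Request:
apply_moves(
  motion=[
    [0, 0, 0, 0, 0, 0.05, 0],
    [0, 0, 0, 0, 0, 0.1, 0],
    [0, 0, 0, 0, 0, 0.15, 0],
    [0, 0, 0, 0, 0, 0.15, 0],
  ],
)

```text
clock: 16.25
tool_pos: [0.464, -0.0425, 0.0272]
tool_rot: [0.0, 0.142, 0.99, 0.0]
ft_force: [0.8, -0.7, -0.4]
opening: 0.0001
finger_force: 0.0
```

```bash
sed -i 's/190:250,292:352/230:290,312:372/;s/c7/c8/' chk.py; python3 chk.py
```

```text
16.3 [ 0.4639 -0.0425  0.0272] [0.64 0.03 0.66]
[289.1 194.5] 127 [190 199]
[322.2 224.1] 168 [218 230]
[343.5 260.8] 143 [254 266]
```

Request:
apply_moves(
  motion=[
    [0, 0, 0, 0, 0, 0.05, 0],
    [0, 0, 0, 0, 0, 0.1, 0],
    [0, 0, 0, 0, 0, 0.15, 0],
    [0, 0, 0, 0, 0, 0.2, 0],
    [0, 0, 0, 0, 0, 0.23, 0],
    [0, 0, 0, 0, 0, 0.23, 0],
  ],
)

```text
clock: 16.9
tool_pos: [0.4639, -0.0426, 0.0248]
tool_rot: [0.0, 0.142, 0.99, -0.0]
ft_force: [-0.7, -0.2, 4.8]
opening: -0.0001
finger_force: 2.5
```

Request:
apply_moves(
  motion=[
    [0, 0, 0, 0, 0, 0.03, 0],
    [0, 0, 0, 0, 0, 0.06, 0],
    [0, 0, 0, 0, 0, 0.06, 0],
  ],
)

```text
clock: 17.2
tool_pos: [0.464, -0.0426, 0.0243]
tool_rot: [0.0, 0.142, 0.99, -0.0]
ft_force: [-0.5, 0.3, 6.3]
opening: -0.0003
finger_force: 3.5
```

Request:
apply_moves(
  motion=[
    [0, 0, 0, 0, 0, 0.03, 0],
    [0, 0, 0, 0, 0, 0.06, 0],
    [0, 0, 0, 0, 0, 0.06, 0],
  ],
)

```text
clock: 17.5
tool_pos: [0.464, -0.0425, 0.0237]
tool_rot: [0.0, 0.142, 0.99, 0.0]
ft_force: [-1.2, 0.1, 9.3]
opening: -0.0002
finger_force: 4.5
```

Request:
apply_moves(
  motion=[
    [0, 0, 0, 0, 0, 0.03, 0],
    [0, 0, 0, 0, 0, 0.05, 0],
    [0, 0, 0, 0, 0, 0.05, 0],
  ],
)

```text
clock: 17.8
tool_pos: [0.464, -0.0425, 0.0233]
tool_rot: [0.0, 0.142, 0.99, 0.0]
ft_force: [-2.3, 0.0, 10.2]
opening: 0.0001
finger_force: 5.3
```

The force is past 8 N without a click, so switch 3 is the stiff one. I'm continuing in small steps.

Request:
apply_moves(
  motion=[
    [0, 0, 0, 0, 0, 0.03, 0],
    [0, 0, 0, 0, 0, 0.05, 0],
    [0, 0, 0, 0, 0, 0.05, 0],
  ],
)

```text
clock: 18.1
tool_pos: [0.464, -0.0425, 0.0228]
tool_rot: [0.0, 0.142, 0.99, 0.0]
ft_force: [-1.7, -0.1, 12.2]
opening: -0.0003
finger_force: 6.1
```

Request:
apply_moves(
  motion=[
    [0, 0, 0, 0, 0, 0.03, 0],
    [0, 0, 0, 0, 0, 0.05, 0],
    [0, 0, 0, 0, 0, 0.05, 0],
  ],
)

```text
clock: 18.4
tool_pos: [0.4641, -0.0425, 0.0224]
tool_rot: [0.0, 0.142, 0.99, 0.0]
ft_force: [-2.8, 0.9, 14.1]
opening: 0.0003
finger_force: 7.0
```

Request:
apply_moves(
  motion=[
    [0, 0, 0, 0, 0, 0.03, 0],
    [0, 0, 0, 0, 0, 0.04, 0],
    [0, 0, 0, 0, 0, 0.04, 0],
  ],
)

```text
clock: 18.7
tool_pos: [0.4637, -0.0425, 0.0215]
tool_rot: [-0.0, 0.142, 0.99, -0.0]
ft_force: [0.3, -0.5, 0.2]
opening: -0.0
finger_force: 0.0
```

Switch 3 clicked just above 14 N, so it is the stiff one. Now I'll raise the arm, open the fingers and turn 8° to line up with its sides (measured side direction 81.6°, tool y at 73.6°).

Request:
apply_moves(
  motion=[
    [0, 0, 0, 0, 0, -2, 0],
    [0, 0, 0, 0, 0, -4, 0],
    [0, 0, -0.07, 0, 0, -5, 8.5],
    [0, 0, -0.14, 0, 0, -5, 8.5],
    [0, 0, -0.14, 0, 0, -5, 8.5],
    [0, 0, -0.14, 0, 0, -5, 8.5],
    [0, 0, -0.14, 0, 0, -5, 8.5],
    [0, 0, -0.14, 0, 0, -5, 8.5],
    [0, 0, -0.14, 0, 0, -5, 8.5],
  ],
)

```text
clock: 19.6
tool_pos: [0.4637, -0.0425, 0.0714]
tool_rot: [-0.0, 0.073, 0.997, -0.0]
ft_force: [0.6, 0.8, 0.5]
opening: 0.0854
finger_force: 0.0
```

```bash
sed -i 's/230:290,312:372/190:280,300:390/;s/c8/c9/' chk.py; python3 chk.py; python3 -c "
from station import arm
from h import *
s=arm.get_state();w,x,y,z=s['tool_rot'];print(s['opening'],R.from_quat([x,y,z,w]).as_matrix().round(3),tool((.464,-.0427,-.026),s).round(2))"
```

```text
19.65 [ 0.4638 -0.0425  0.0715] [-0.3  -0.04  0.45]
[289.3 194.5] 128 [190 199]
[322.3 224.1] 170 [218 230]
[343.6 260.5] 223 [254 268]
0.08498152187453638 [[-0.989  0.146 -0.   ]
 [ 0.146  0.989 -0.   ]
 [ 0.    -0.    -1.   ]] [-0.03 -0.01  9.75]
```

View pics/c9.png

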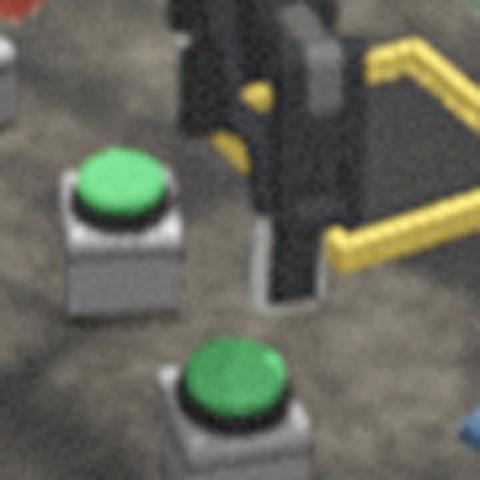

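All three caps now sit lower, so all are latched. The near open finger ends at image (354,247). I'll check that against its projected position before descending.

```bash
python3 -c "
from station import arm,eyes
from h import *
S=eyes.get_image('side');t=arm.get_state()['tool_pos'];yd=np.array([.146,.989,0])
for h in(.0,.02,.03,.043,.05):
  print(h,[proj(S,t+yd*k+[0,0,h]).round(1) for k in(-.0425,-.05,.0425,.05)])"
```

```text
0.0 [array([351.2, 265.5]), array([352.5, 268.6]), array([338.2, 234.6]), array([337.1, 232.1])]
0.02 [array([351.8, 256.5]), array([353.1, 259.5]), array([338.5, 225.9]), array([337.4, 223.5])]
0.03 [array([352. , 251.8]), array([353.4, 254.8]), array([338.7, 221.5]), array([337.6, 219.1])]
0.043 [array([352.4, 245.6]), array([353.8, 248.6]), array([338.9, 215.7]), array([337.8, 213.3])]
0.05 [array([352.6, 242.3]), array([354. , 245.2]), array([339. , 212.5]), array([337.9, 210.1])]
```

Both fingertips match a 43 mm offset when open (30 + 13 mm), with no sideways error. Descending to reported z = -0.026 and gripping.

Request:
apply_moves(
  motion=[
    [0, 0, 0, 0, 0, 2, 8.5],
    [0, 0, 0, 0, 0, 4, 8.5],
    [0, 0, 0, 0, 0, 6, 8.5],
    [0, 0, 0, 0, 0, 7.5, 8.5],
    [0, 0, 0, 0, 0, 8.7, 8.5],
    [0, 0, 0, 0, 0, 9.4, 8.5],
    [0, 0, 0, 0, 0, 9.7, 8.5],
    [0, 0, 0, 0, 0, 9.7, 8.5],
  ],
)

```text
clock: 20.5
tool_pos: [0.4639, -0.0426, -0.0253]
tool_rot: [0.0, 0.073, 0.997, -0.0]
ft_force: [0.2, 0.0, -0.1]
opening: 0.0849
finger_force: 0.0
```

Request:
apply_moves(
  motion=[
    [0, 0, 0, 0, 0, 0, 6],
    [0, 0, 0, 0, 0, 0, 5],
    [0, 0, 0, 0, 0, 0, 4.5],
    [0, 0, 0, 0, 0, 0, 4],
    [0, 0, 0, 0, 0, 0, 3.5],
    [0, 0, 0, 0, 0, 0, 3.5],
    [0, 0, 0, 0, 0, 0, 3.5],
    [0, 0, 0, 0, 0, 0, 3.5],
  ],
)

```text
clock: 21.3
tool_pos: [0.4641, -0.0425, -0.0248]
tool_rot: [0.0, 0.073, 0.997, 0.0]
ft_force: [-3.2, -0.3, 11.2]
opening: 0.0433
finger_force: 60.2
```

Gripped at 43 mm opening with 60 N. Lifting and carrying to the tray.

Request:
apply_moves(
  motion=[
    [0, 0, 0, 0, 0, -1, 3.5],
    [0, 0, 0, 0, 0, -2.5, 3.5],
    [0, 0, 0, 0, 0, -5, 3.5],
    [0, 0, 0, 0, 0, -7.5, 3.5],
    [0, 0, 0, -2.2, 3.3, -8, 3.5],
    [0, 0, 0, -4.5, 6.5, -8, 3.5],
    [0, 0, 0, -6.7, 9.8, -8, 3.5],
    [0, 0, 0, -8.9, 13.1, -8, 3.5],
    [0, 0, 0, -11.1, 16.4, -8, 3.5],
    [0, 0, 0, -11.1, 16.4, -8, 3.5],
  ],
)

```text
clock: 22.3
tool_pos: [0.5995, 0.1087, 0.0549]
tool_rot: [0.001, 0.07, 0.998, 0.001]
ft_force: [-1.8, 0.2, -4.3]
opening: 0.0429
finger_force: 62.9
```

```bash
python3 chk.py; python3 -c "
from station import arm
from h import *
s=arm.get_state();print(s['opening'],s['finger_force'],tool((.598,.103,-.021),s).round(2))"
```

```text
22.35 [0.598  0.106  0.0546] [-0.35 -0.37 -5.28]
[289.1 194.5] 127 [190 199]
[322.2 224.1] 170 [218 230]
0.043225611998100905 62.92975187301636 [-0.05 -0.3   7.56]
```

Request:
apply_moves(
  motion=[
    [0, 0, 0, 0, 0, 0, 3.5],
    [0, 0, 0, 0, 0, 2, 3.5],
    [0, 0, 0, 0, 0, 4, 3.5],
    [0, 0, 0, 0, 0, 5.5, 3.5],
    [0, 0, 0, 0, 0, 6.5, 3.5],
    [0, 0, 0, 0, 0, 7.0, 3.5],
    [0, 0, 0, 0, 0, 7.2, 3.5],
    [0, 0, 0, 0, 0, 7.2, 3.5],
  ],
)

```text
clock: 23.15
tool_pos: [0.5977, 0.1036, -0.0171]
tool_rot: [0.0, 0.073, 0.997, 0.0]
ft_force: [-0.2, 0.1, -4.3]
opening: 0.0429
finger_force: 63.0
```

Request:
apply_moves(
  motion=[
    [0, 0, 0, 0, 0, 0.1, 3.5],
    [0, 0, 0, 0, 0, 0.2, 3.5],
    [0, 0, 0, 0, 0, 0.2, 3.5],
  ],
)

```text
clock: 23.45
tool_pos: [0.5976, 0.1037, -0.0192]
tool_rot: [0.0, 0.073, 0.997, 0.0]
ft_force: [0.2, 0.3, -4.4]
opening: 0.0431
finger_force: 63.0
```

Request:
apply_moves(
  motion=[
    [0, 0, 0, 0, 0, 0.07, 3.5],
    [0, 0, 0, 0, 0, 0.14, 3.5],
    [0, 0, 0, 0, 0, 0.14, 3.5],
  ],
)

```text
clock: 23.75
tool_pos: [0.5975, 0.1036, -0.0207]
tool_rot: [0.0, 0.073, 0.997, -0.0]
ft_force: [-1.2, 0.2, -1.9]
opening: 0.0432
finger_force: 63.1
```

Request:
apply_moves(
  motion=[
    [0, 0, 0, 0, 0, 0.05, 3.5],
    [0, 0, 0, 0, 0, 0.08, 3.5],
    [0, 0, 0, 0, 0, 0.08, 3.5],
  ],
)

```text
clock: 24.05
tool_pos: [0.5976, 0.1037, -0.0207]
tool_rot: [0.0, 0.073, 0.997, 0.0]
ft_force: [-6.6, -1.2, 13.9]
opening: 0.0435
finger_force: 65.4
```

On the floor. Releasing slowly and rising.

Request:
apply_moves(
  motion=[
    [0, 0, 0, 0, 0, -0.05, 4.6],
    [0, 0, 0, 0, 0, -0.05, 5.2],
    [0, 0, 0, 0, 0, -0.05, 5.4],
    [0, 0, 0, 0, 0, -0.05, 5.4],
    [0, 0, 0, 0, 0, -0.05, 5.4],
  ],
)

```text
clock: 24.55
tool_pos: [0.5975, 0.1036, -0.0211]
tool_rot: [0.0, 0.073, 0.997, -0.0]
ft_force: [-0.1, 0.2, -0.8]
opening: 0.0537
finger_force: 0.0
```

Request:
apply_moves(
  motion=[
    [0, 0, 0, 0, 0, -1, 5.4],
    [0, 0, 0, 0, 0, -3, 5.4],
    [0, 0, 0, 0, 0, -6, 5.4],
    [0, 0, 0, 0, 0, -9, 5.4],
    [0, 0, 0, 0, 0, -12, 5.4],
    [0, 0, 0, 0, 0, -15, 5.4],
    [0, 0, 0, 0, 0, -15, 5.4],
    [0, 0, 0, 0, 0, -15, 5.4],
  ],
)

```text
clock: 25.35
tool_pos: [0.5977, 0.1037, 0.1298]
tool_rot: [0.001, 0.073, 0.997, 0.0]
ft_force: [-0.6, -0.0, -0.8]
opening: 0.0539
finger_force: 0.0
```

Run:
```python
from station import arm,eyes
from h import *
S=eyes.get_image("side");T=eyes.get_image("top")
print(arm.get_state()["tool_pos"])
for b in blobs(S,(50,90,40),(85,255,255),50,900):
    if 180<b[0][1]<275 and 275<b[0][0]<420: print(b[0].round(1),b[1],plane(S,*b[0],.046).round(4),plane(S,*b[0],.05).round(4))
cv2.imwrite("pics/end.png",cv2.resize(S["pixels"][140:300,260:460],(800,640))[:600])
```

```text
[0.59694468 0.10358314 0.12831005]
[289.2 194.4] 126 [0.4372 0.2024 0.046 ] [0.4355 0.1964 0.05  ]
[372.1 201.9] 134 [0.5991 0.1087 0.046 ] [0.5961 0.1034 0.05  ]
[322.3 224. ] 169 [0.4668 0.0719 0.046 ] [0.4649 0.067  0.05  ]
```

View pics/end.png

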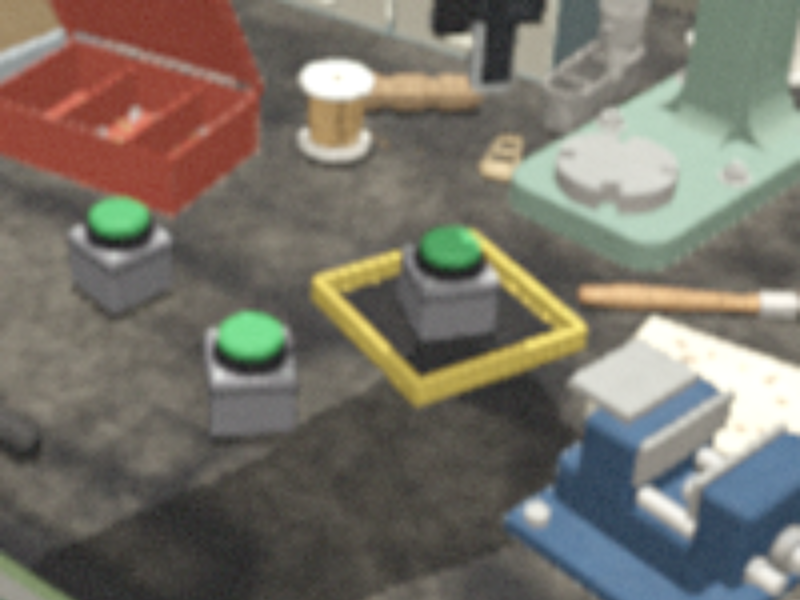

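The stiff switch stands upright in the middle of the tray at crop (450,285). The other two haven't moved (cap positions unchanged), and the gripper is clear.

```bash
python3 -c "
from station import job
print(job.hand_in())"
```

```text
the job is handed in; nothing more can be done
None
```

I pressed all three caps until they latched, felt the stiff switch give way at about 14 N (the other two clicked below about 8 N), set it upright in the middle of the yellow tray with the other two still in place, and handed the job in; the hand-in returned no verdict.

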